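# Lift the risen muffin out of the tin with the tongs

## Robot

A 7-joint arm with a two-finger parallel gripper is mounted at the origin on the work surface. World frame = base frame: x ahead of the robot, y to its left, z up, the work surface at z = 0. Lengths are in mm, angles in rad, forces in N, time in s.
With the tool pointing down it reaches from about 425 to 875 mm from the base axis. Payload 8.4 kg.
Tool frame: the origin (TCP) lies at the very end of the fingers, on their centre line; the grasp point (between the pads) lies 19 mm behind it; z points along the fingers, y is the direction in which the jaws open and shut (so a half turn about z gives the same grasp; the last joint's range is limited). The gripper opens to 85 mm and grips with 20 to 120 N. Pads are 22 mm wide; open, the fingers measure 114 mm over their backs; the gripper's body (76 mm by 85 mm) begins 54 mm behind the grasp point. The pads swing forward as they close: fully open they stand 13 mm farther back than shut.
Start: joints at [-1.254, 0.333, 0.04, 1.465, -0.013, 1.343, -0.059], TCP at [262.547, 594.586, 231.308] pointing down, gripper open.
Joint ranges: [-2.58, 2.58], [-0.38, 2.09], [-1.3, 1.39], [0.25, 2.4], [-1.5, 4.64], [0.08, 2.09], [-2.65, 2.65]. Speed limits (rad/s): [2.22, 2.22, 2.79, 2.79, 3.14, 3.14, 3.14].

## Interface

Orientations are given as a 3x3 rotation matrix whose columns are the frame's x, y, z axes.
In Python, from bench import get_obs, read_camera, sign_off, search_frame, masks_of, place_of gives the robot as it stands. The module is installed in compiled form; this text tells all that it offers.
- The arm moves only by the tool play_rows, never from a script. Its argument "steps" is a list of rows, each a list of 3 entries, a list of its own where there are three numbers: the opening, from 0 (shut) to 1 (fully open), then the shift along the tool's x, y, z in m, then the turn about the tool's z in degrees. In form: [[claw, [x, y, z], yaw], ...]. A call has 1 to 10 rows; each row shifts and turns the pose as measured when the row begins, along the tool's axes as they then stand; what a row does not reach is not made up. A row lasts 1/8 s, in which the tool goes at most 62.5 mm and 10.7 degrees, less where a joint would pass 70% of its speed; a pose out of reach is approached as far as the arm can. A call is refused whole if a number of a shift passes 0.0625 or a number of a turn 10.7, either way. A call with a gripper value outside its range is refused whole. The fingers move at their own pace and stop on an object; "squeeze" is the grip in N (left out, the last holds). Time passes only in rows, so rows that do not move let the fingers close. It gives the time, the measured TCP pose, the force and the opening at its end, in the units of the state.
- get_obs(): the state, without advancing time (a new reading comes with each control period).
- read_camera(name): name is "scene" or "side" or "wrist"; returns a dict with "image" (480x640x3 uint8, red, green, blue), "depth" (480x640 float32, mm along the optical axis (not along the pixel's ray), 0 where there is no reading), "fx", "fy", "cx", "cy" (pixels), "rvec" (rotation vector, rad) and "tvec" (3), from world to camera coordinates, as OpenCV has them. Camera axes: x right, y down, z forward; pixel columns grow to the right and rows downward; lengths in mm; the calibration is good to about 2 mm. A picture is of the moment at which its call begins.
- sign_off(): hands the job in, once; it reports no verdict.
Trained networks look in a picture, given as the dict that the camera call returned (one of the last four; its "shot" number tells which), for a name from the list of things; names that differ only in an ending like _2 or _b are one class to them, and where a whole thing is asked for, a point or a joint stands for the part that bears it (a point fixed in the world has none). Each returns a list of dicts, best first, with "score" (0 to 1); they miss things now and then, are a little off and sometimes report something else, mostly with a low value. They report only what shows in the picture. A call takes as long as a camera call. They do not tell look-alikes from the thing itself.
- search_frame(label, picture): "box" ([centre column, centre row, width, height] as shares, 0 to 1, of the picture: columns of its width, rows of its height, round what is visible of it).
- masks_of(label, picture): "mask" (480x640 bool, what is visible of it) and "box" ([centre column, centre row, width, height] as shares, 0 to 1, of the picture: columns of its width, rows of its height, round what is visible of it).
- place_of(label, picture): "point" ([row, column] as shares, 0 to 1, of the picture: columns of its width, rows of its height: a listed point, or the origin of a listed thing).
The state is a dict: "time": time; "joints": joint angles; "qvel": joint speeds; "joint_efforts": joint torques, N m; "tool_pos": TCP position; "ee_rot": TCP orientation; "wrist_force": force on the tool from outside, world axes, zero at the start; "moment": the same for the moment, N m; "width": finger opening in mm.
Only numpy, scipy, OpenCV 4.12 (cv2) and the standard library are available. Lean on these libraries where they do the work, as an engineer would, in place of code of your own. Each camera call takes 0.05 s, during which the arm holds its last target. There are 200 camera calls.

## Task

Pick up the kitchen tongs, close their jaws on the one tall, well-risen muffin in the muffin tin, and lift it with the tongs so that its underside is at least 10 cm above the counter. Do not touch the muffin with the gripper itself, and leave the flat muffins and the other things on the counter where they are. Finish while still holding: the program ends with the tongs gripped, the muffin between their jaws and held up still, nothing put down.

Things in the scene. Friction and masses are not known exactly. Their poses are not given: they have to be found in the camera images.
- tongs: steel kitchen tongs lying on their side on the counter, 250 mm long, 24 mm high, 90 g (balanced at the origin), the two arms side by side in a level plane. Origin: on the underside (z = 0 at rest), on the centre line midway between the two black rubber handle grips; x points to the jaws, y across (the way the arms close), z up. The round hinge head, 26 mm across, is 105 mm behind the origin
- tongs_grips (a point): midway between the two handle grips, 12 mm above the tongs' origin. The grips are flat pads on the outside of the arms, 52 mm long (along x), 24 mm high; over their backs 56 mm when open, 38 mm with the tall muffin in the jaws, 23 mm shut (their faces parallel at 43 mm). Squeezed to about 47 mm the tongs can be carried still open; 25 to 40 N then holds a muffin
- tongs_bite (a point): midway between the jaws, 110 mm ahead of the tongs' origin along x, 12 mm above their underside. The jaws are shallow inward-opening Vs of steel, 42 mm long, 24 mm high; with the grips at 47 mm there are 9 mm between the crown of a centred tall muffin and each jaw
- tong_arm_left (a joint): turn of each tong arm about the hinge (both move alike), rad: 0 open against the stop, about 0.085 closed on the tall muffin, 0.16 shut. A spring opens them: at the grips it takes about 8 N to start, 11 N to reach the muffin, 14 N to shut; half of the squeeze beyond that reaches the jaws
- muffin: the tall, well-risen muffin, 58 mm high, 49 mm across the crown, about 45 g, the only one that stands well above the tin. Origin: centre of its underside, which rests in a cup 3 mm above the counter. The crown's upright sides run from 29 to 46 mm above its underside (32 to 49 mm above the counter), then a rounded dome up to 58 mm
- muffin_crown (a point): centre of the tall muffin's crown, on its axis, 37.5 mm above its underside; grip it about here
- tin: dark steel muffin tin, fixed to the counter, 145 mm (x) by 205 mm (y), 30 mm high, two rows of three tapered cups (50 mm mouths; centres at x = -32 and +32 mm, y = -64, 0 and +64 mm). Origin: centre of its underside, z up. Four cups hold muffins; the tall one may be in any of those four
- flat_muffin0: flat, unrisen muffin in the tin, its top only 3 mm above the tin's top face (33 mm above the counter); leave it. Origin: centre of its underside
- flat_muffin1: a second flat muffin like it; leave it. Origin: centre of its underside
- flat_muffin2: a third flat muffin like it; leave it. Origin: centre of its underside
- beaker: clear plastic measuring beaker, 90 mm across, 140 mm high, beyond the tin and tongs; leave it. Origin: centre of its underside
- spray_can: standing baking-spray can, 56 mm across, 190 mm high; leave it. Origin: centre of its underside
- bowl: small white ceramic bowl, 120 mm across, 55 mm high; leave it. Origin: centre of its underside
- scoop: steel dough scoop with a grey handle lying on the counter, about 200 mm long, 31 mm high; leave it. Origin: near its middle, on the underside; x points from the handle to the bowl of the scoop
There are look-alikes about, which are no part of the job. What is shaped like the muffin but blue or green is not meant.

How it is judged:
By the outcome, as a careful person would: the job done as asked, in the order asked, and still so for the second after the job is handed in, while the arm keeps its last pose, push and grip.
It also fails if it takes over 50 s, if anything falls off the work surface, if the arm or the gripper's body presses on something with over 40 N, if the wrist force passes 120 N, or if a joint passes its speed limit or range.

## Working session

There is one attempt and no reset: what is moved stays moved. The work goes in short steps, Python scripts to look and compute and a tool call to move; the robot and the scene stay as the last step left them, time stands still between calls to the robot, and variables do not carry over. Pictures are saved under pics/ and viewed, about 8 in all and at most 12, crops included, and the job is handed in when it is done.

Besides the shell and the picture viewer there is one more tool, called after "Emit:" as name(argument=value, ...) on one line, values as JSON. play_rows: Moves the arm, as the interface text tells. Its arguments: {"type":"object","properties":{"steps":{"type":"array"},"squeeze":{"type":"number"}},"required":["steps"]}

```bash
mkdir -p pics; cat > h.py <<'E'
import numpy as np, cv2
from bench import *
def world(p,u,v,d=None,z=None):
    R=cv2.Rodrigues(np.array(p["rvec"],float))[0]; t=np.array(p["tvec"],float).ravel()
    ray=np.array([(u-p["cx"])/p["fx"],(v-p["cy"])/p["fy"],1.])
    o=-R.T@t; w=R.T@ray
    if z is not None: return o+w*(z-o[2])/w[2]
    if d is None: d=p["depth"][int(round(v)),int(round(u))]
    return o+w*d
def pix(p,X):
    return cv2.projectPoints(np.array(X,float).reshape(-1,1,3),np.array(p["rvec"],float),np.array(p["tvec"],float),np.array([[p["fx"],0,p["cx"]],[0,p["fy"],p["cy"]],[0,0,1.]]),None)[0].reshape(-1,2)
def cloud(p):
    R=cv2.Rodrigues(np.array(p["rvec"],float))[0]; t=np.array(p["tvec"],float).ravel()
    v,u=np.mgrid[:480,:640]; d=p["depth"]
    c=np.stack([(u-p["cx"])/p["fx"]*d,(v-p["cy"])/p["fy"]*d,d],-1)
    return (c-t)@R
def save(p,n): cv2.imwrite("pics/"+n,p["image"][:,:,::-1])
E
python3 - <<'E'
from h import *
np.set_printoptions(precision=1,suppress=True)
for c in ["scene","side"]:
    p=read_camera(c); save(p,c+"1.png")
    for l in ["tongs","muffin","tin","flat_muffin0","beaker","spray_can","bowl","scoop","tongs_grips","tongs_bite","muffin_crown"]:
        for r in place_of(l,p)[:4]:
            v,u=np.array(r["point"])*[480,640]
            if 0<=u<639 and 0<=v<479: print(c,l,round(r["score"],2),int(u),int(v),world(p,u,v),world(p,u,v,z=12 if 'tongs_' in l else 0))
E
```

```text
scene tongs 0.64 251 169 [ 538.9 -219.4   -0.7] [ 539.4 -218.9    0. ]
scene muffin 0.79 502 289 [518.3 406.6  31.6] [496.2 404.8   0. ]
scene muffin 0.78 437 372 [755.6 389.6  52.9] [731.  385.6   0. ]
scene muffin 0.73 494 340 [637.  442.7  44. ] [611.2 441.8   0. ]
scene muffin 0.7 420 293 [623.9 282.3  37.3] [601.7 275.4   0. ]
scene tin 0.59 412 267 [568.8 234.6  18.9] [556.7 230.2   0. ]
scene flat_muffin0 0.74 377 249 [581.2 157.2  30.5] [561.8 147.6  -0. ]
scene flat_muffin0 0.71 420 257 [547.8 238.5  31.7] [526.6 231.2   0. ]
scene flat_muffin0 0.56 404 237 [519.  185.3  27.3] [500.  177.6   0. ]
scene beaker 0.74 266 299 [819.3  59.9  62.5] [794.1  33.    0. ]
scene spray_can 0.62 164 221 [ 786.4 -251.9   31.1] [ 773.3 -274.8    0. ]
scene bowl 0.6 340 344 [791.5 210.9   5.3] [789.3 209.5   0. ]
scene scoop 0.59 358 178 [418.4   3.4   0.1] [418.3   3.4   0. ]
scene tongs_grips 0.57 249 168 [ 541.8 -225.3   -0.9] [ 550.3 -216.5   12. ]
scene tongs_bite 0.73 230 200 [ 640.4 -199.1   -3.9] [ 649.2 -188.6   12. ]
scene muffin_crown 0.76 428 282 [604.7 286.1  56.4] [569.2 275.6 
[... 1039 characters left out ...]
 bowl 0.84 218 303 [769.6 263.8  42. ] [783.4 214.4   0. ]
side scoop 0.97 424 241 [422.3 -13.8  -2.8] [422.9  -9.6   0. ]
side tongs_grips 0.62 362 183 [ 546.1 -238.9   -1.2] [ 546.6 -214.1   12. ]
side tongs_bite 0.94 313 186 [ 654.9 -206.9    1.6] [ 653.5 -187.8   12. ]
side tongs_bite 0.65 362 180 [ 545.9 -246.9    1.3] [ 546.3 -226.6   12. ]
side tongs_bite 0.2 327 333 [595.1 300.5  26.1] [595.6 285.1  12. ]
side muffin_crown 0.96 396 388 [497.9 425.5  54.1] [491.2 375.3   0. ]
side muffin_crown 0.79 306 400 [613.1 454.5  52. ] [616.8 409.    0. ]
side muffin_crown 0.64 325 316 [599.3 297.   56.2] [602.  232.4   0. ]
side muffin_crown 0.57 218 363 [738.1 403.5  52.9] [753.  352.6   0. ]
```

View pics/scene1.png

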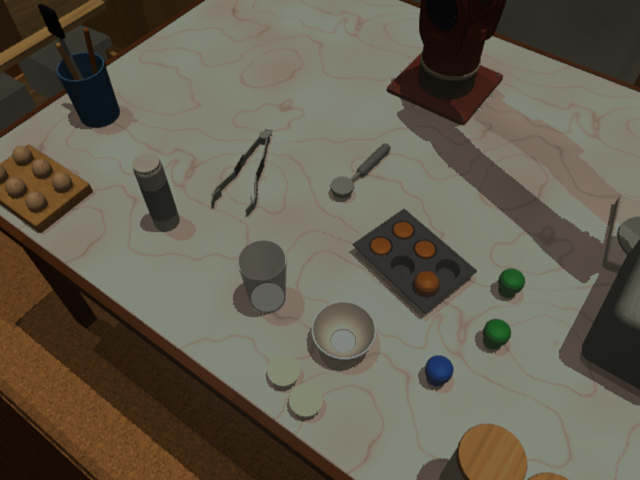

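View pics/side1.png

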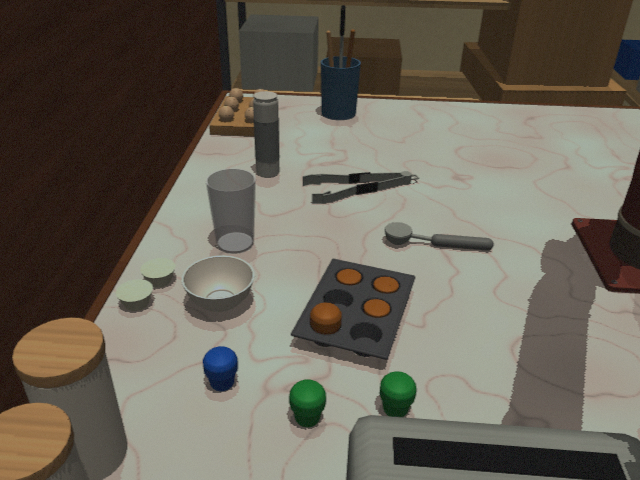

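```bash
python3 - <<'E'
from h import *
np.set_printoptions(precision=3,suppress=True)
o=get_obs(); print(o["ee_rot"],o["tool_pos"],o["width"],o["wrist_force"])
for c in ["scene","side"]:
    p=read_camera(c); P=cloud(p); im=p["image"].astype(int)
    if c=="scene": cv2.imwrite("pics/crop1.png",cv2.resize(p["image"][200:400,340:540,::-1],(600,600),interpolation=2))
    org=(im[...,0]>im[...,2]*2)&(abs(P[...,0]-555)<130)&(abs(P[...,1]-220)<140)&(P[...,2]>20)&(im[...,0]>60)
    n,lab,st,ce=cv2.connectedComponentsWithStats(org.astype(np.uint8))
    for i in range(1,n):
        if st[i,4]>40:
            Q=P[lab==i]; print(c,ce[i],st[i,4],np.median(Q,0),"mid",(Q.min(0)+Q.max(0))/2,Q.max(0),
              "hi",Q[Q[:,2]>45].mean(0) if (Q[:,2]>45).any() else "")
    tin=(abs(P[...,0]-555)<130)&(abs(P[...,1]-220)<160)&(P[...,2]>22)&(P[...,2]<34)&(im.max(-1)<80)|org
    r=cv2.minAreaRect(P[tin][:,:2].astype(np.float32)); print(c,"tin",r)
E
```

```text
[[-0.915  0.404 -0.   ]
 [ 0.404  0.915 -0.   ]
 [-0.    -0.    -1.   ]] [262.56  594.565 231.287] 85.36572967432166 [0.244 0.41  0.047]
scene [402.757 229.359] 251 [507.173 172.398  31.73 ] mid [505.348 171.501  31.462] [526.4   192.318  37.436] hi 
scene [380.429 245.432] 266 [570.094 156.771  31.839] mid [568.679 155.339  32.007] [589.458 175.804  38.346] hi 
scene [424.606 248.542] 264 [523.591 234.577  31.605] mid [521.057 233.51   30.865] [542.652 253.79   36.984] hi 
scene [426.698 280.945] 398 [605.273 282.111  56.955] mid [601.442 280.419  55.249] [624.175 303.597  64.782] hi [604.56  281.853  56.545]
scene tin ((553.5431518554688, 226.48886108398438), (211.01239013671875, 151.57723999023438), 75.3075180053711)
side [348.577 276.157] 305 [567.036 158.9    30.639] mid [566.708 155.637  29.04 ] [587.462 178.18   34.902] hi 
side [385.748 284.192] 318 [504.168 175.21   30.708] mid [504.441 172.852  27.35 ] [525.041 194.869  34.526] hi 
side [376.48  307.436] 369 [520.867 237.61   30.816] mid [520.275 233.384  28.938] [540.241 255.927  34.281] hi 
side [325.659 314.368] 584 [598.91  290.14   55.352] mid [599.623 267.069  44.423] [623.311 306.26   61.113] hi [599.07  288.187  54.76 ]
side tin ((551.98388671875, 227.458740234375), (212.75376892089844, 150.40658569335938), 75.63121795654297)
```

View pics/crop1.png

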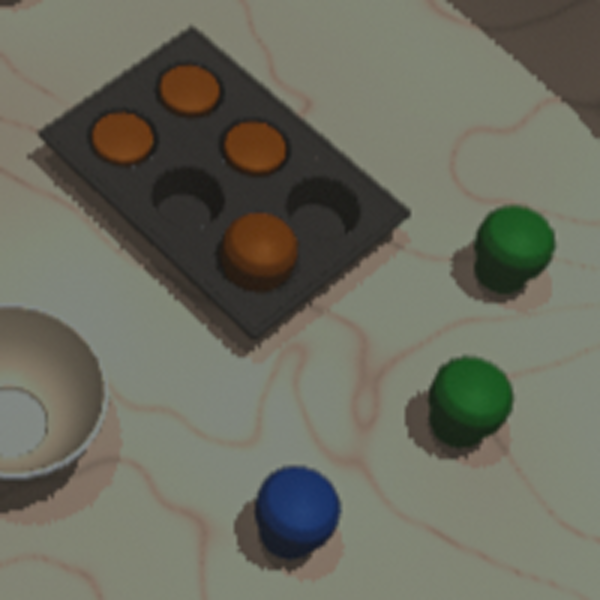

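Emit:
play_rows(steps=[[1, [0, 0, 0], -9.65], [1, [0, 0, 0], -9.65], [1, [0, 0, 0], -9.65], [1, [0, 0, 0], -9.65]])

```text
time: 1.8
tool_pos: [262.4, 594.6, 231.3]
ee_rot: [[-0.962, -0.274, 0.0], [-0.274, 0.962, -0.0], [-0.0, -0.0, -1.0]]
wrist_force: [-0.3, -1.3, -0.2]
width: 85.4
```

Emit:
play_rows(steps=[[1, [-0.0145, -0.046, 0], 0], [1, [-0.0145, -0.046, 0], 0], [1, [-0.0145, -0.046, 0], 0], [1, [-0.0145, -0.046, 0], 0], [1, [-0.0145, -0.046, 0], 0], [1, [-0.0145, -0.046, 0], 0], [1, [-0.0145, -0.046, 0], 0], [1, [-0.0145, -0.046, 0], 0], [1, [-0.0145, -0.046, 0], 0], [1, [-0.0145, -0.046, 0], 0]])

```text
time: 3.05
tool_pos: [535.4, 184.7, 231.4]
ee_rot: [[-0.959, -0.285, 0.001], [-0.285, 0.959, 0.004], [-0.002, 0.003, -1.0]]
wrist_force: [0.6, 0.7, -0.6]
width: 85.4
```

```bash
cat >> h.py <<'E'
def go(x,y,z):
    o=get_obs(); R=np.array(o["ee_rot"]); d=np.array([x,y,z])-o["tool_pos"]
    print("t",round(o["time"],2),"pos",np.round(o["tool_pos"],1),"yawy",round(np.degrees(np.arctan2(R[1,1],R[0,1])),2),"w",round(o["width"],1),"tool d",np.round(R.T@d,1),"j",np.round(o["joints"],2),"F",np.round(o["wrist_force"],1), "Rz",np.round(R[:,2],3))
E
python3 -c "
from h import *
go(548.5,-215,200)"
```

```text
t 3.05 pos [535.4 184.7 231.4] yawy 106.55 w 85.4 tool d [ 101.3 -387.    30. ] j [-0.63  0.16  0.25  1.69 -0.04  1.3   1.49] F [ 0.6  0.7 -0.6] Rz [ 0.001  0.004 -1.   ]
```

Emit:
play_rows(steps=[[1, [0.01, -0.043, 0], 0.4], [1, [0.01, -0.043, 0], 0.4], [1, [0.01, -0.043, 0.0], 0.4], [1, [0.01, -0.043, 0.0], 0.4], [1, [0.01, -0.043, 0], 0], [1, [0.01, -0.043, 0], 0], [1, [0.01, -0.043, 0], 0], [1, [0.01, -0.043, 0], 0], [1, [0.01, -0.043, 0], 0], [1, [0, 0, 0], 0]])

```text
time: 4.3
tool_pos: [551.0, -230.0, 231.7]
ee_rot: [[-0.968, -0.251, 0.006], [-0.251, 0.968, 0.002], [-0.006, 0.001, -1.0]]
wrist_force: [-0.6, 1.0, -0.1]
width: 85.7
```

```bash
python3 - <<'E'
from h import *
np.set_printoptions(precision=1,suppress=True)
p=read_camera("wrist"); save(p,"wrist1.png")
for l in ["tongs","tongs_grips","tongs_bite"]:
    for r in place_of(l,p)[:3]:
        v,u=np.array(r["point"])*[480,640]; print(l,round(r["score"],2),u,v,world(p,u,v,z=0 if l=="tongs" else 12))
P=cloud(p)
for r in masks_of("tongs",p)[:1]:
    Q=P[r["mask"]]; print(r["score"],Q.min(0),Q.max(0),np.median(Q,0))
    np.save("m.npy",r["mask"])
go(548.5,-215,100)
E
```

```text
0.58 [ 419.  -272.1   -2. ] [ 680.9 -132.7  373.6] [ 521.8 -236.4   22.3]
t 4.55 pos [ 552.5 -224.   231.6] yawy 105.02 w 85.5 tool d [  2.5   9.3 131.6] j [-0.1  0.2  0.6  1.6 -0.1  1.3  2.3] F [ 0.3  0.2 -0.1] Rz [ 0.  0. -1.]
```

View pics/wrist1.png

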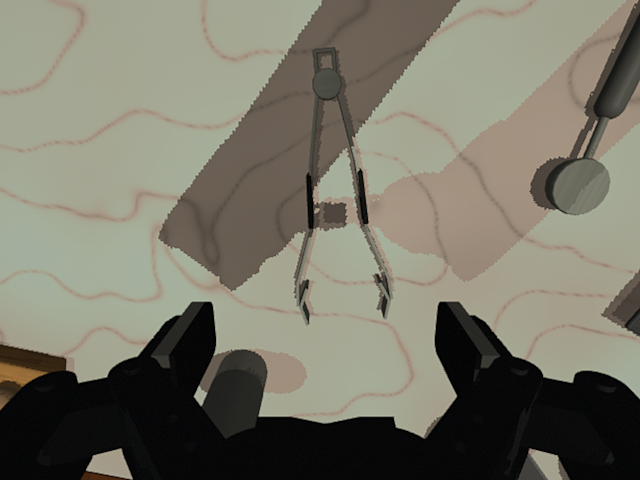

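```bash
python3 - <<'E'
from h import *
np.set_printoptions(precision=1,suppress=True)
p=read_camera("wrist"); P=cloud(p)
for n,(u,v) in dict(hinge=(327,84),gl=(310,200),gr=(362,196),jl=(305,300),jr=(385,297)).items(): print(n,world(p,u,v,z=24),world(p,u,v,z=12),P[v-2:v+3,u-2:u+3,2].max())
# black pads
im=p["image"].max(-1); b=(im<22).astype(np.uint8); b[240:]=0; b[:150]=0
n,lab,st,ce=cv2.connectedComponentsWithStats(b)
for i in range(1,n):
    if st[i,4]>40: print(st[i],ce[i],world(p,*ce[i],z=12),world(p,*ce[i],z=24))
E
```

```text
hinge [ 451.2 -247.6   24. ] [ 450.2 -247.8   12. ] 26.178448259273107
gl [ 553.7 -236.5   24. ] [ 556.2 -236.3   12. ] 0.8842059461623466
gr [ 537.3 -190.1   24. ] [ 539.2 -188.3   12. ] 1.6553759251802018
jl [ 656.  -215.5   24. ] [ 662.  -214.6   12. ] 1.2678689416257927
jr [ 631.5 -137.2   24. ] [ 636.7 -133.6   12. ] 23.312312474888163
[352 167  10  54 173] [356.8 199. ] [ 543.4 -192.4   12. ] [ 541.3 -194.1   24. ]
[301 171   6  54 247] [303.4 198.8] [ 556.7 -242.8   12. ] [ 554.1 -242.8   24. ]
```

Emit:
play_rows(steps=[[1, [0.001, 0.003, 0.04], 0], [1, [0.001, 0.002, 0.04], 0], [1, [0.0, 0.0, 0.03], 0], [1, [0, 0, 0], 0], [1, [0, 0, 0], 0]])

```text
time: 5.22
tool_pos: [552.6, -214.2, 121.3]
ee_rot: [[-0.964, -0.267, 0.01], [-0.267, 0.964, 0.006], [-0.012, 0.003, -1.0]]
wrist_force: [0.9, 0.2, 0.2]
width: 85.6
```

```bash
python3 - <<'E'
from h import *
np.set_printoptions(precision=1,suppress=True)
p=read_camera("wrist");save(p,"wrist2.png")
im=p["image"].max(-1); b=(im<22).astype(np.uint8)
n,lab,st,ce=cv2.connectedComponentsWithStats(b)
for i in range(1,n):
    if st[i,4]>40: print(st[i],ce[i],world(p,*ce[i],z=12),world(p,*ce[i],z=24))
go(549,-217.5,6)
p=read_camera("side")
for l in ["tongs_grips","tongs_bite"]:
    for r in place_of(l,p)[:2]:
        v,u=np.array(r["point"])*[480,640]; print(l,round(r["score"],2),world(p,u,v,z=12))
E
```

```text
[350 179  14  79 342] [356.8 225.9] [ 542.9 -192.5   12. ] [ 539.9 -194.4   24. ]
[276 188  12  76 574] [281.2 228. ] [ 558.3 -242.7   12. ] [ 554.6 -242.2   24. ]
[    0   302   640   178 57493] [318.3 423.2] [ 713.9 -173.6   12. ] [ 702.8 -176.5   24. ]
t 5.28 pos [ 552.6 -214.1  121.3] yawy 105.47 w 85.0 tool d [  5.7  -2.6 115.3] j [-0.1  0.3  0.5  1.8 -0.2  1.1  2.3] F [-0.2  0.  -0.2] Rz [ 0.  0. -1.]
tongs_grips 0.98 [ 551.1 -229.6   12. ]
tongs_bite 0.81 [ 651.2 -194.1   12. ]
```

View pics/wrist2.png

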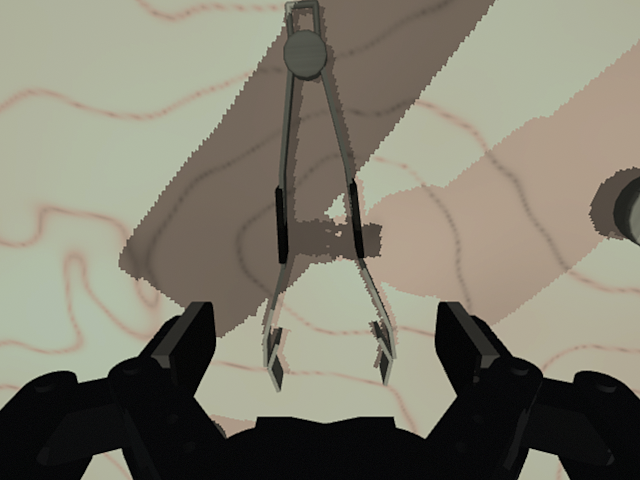

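Emit:
play_rows(steps=[[1, [0.003, -0.002, 0.03], 0.4], [1, [0.003, -0.002, 0.03], 0], [1, [0, 0, 0.02], 0], [1, [0, 0, 0], 0], [1, [0, 0, 0], 0]])

```text
time: 6.05
tool_pos: [552.2, -221.0, 44.4]
ee_rot: [[-0.966, -0.259, 0.019], [-0.259, 0.966, 0.004], [-0.02, -0.001, -1.0]]
wrist_force: [-0.2, -0.5, 0.8]
width: 85.4
```

```bash
python3 - <<'E'
from h import *
go(549,-218,6)
E
```

```text
t 6.05 pos [ 552.2 -221.    44.4] yawy 105.01 w 85.4 tool d [ 3.1  3.7 38.3] j [-0.1   0.41  0.5   1.84 -0.25  0.94  2.35] F [-0.2 -0.5  0.8] Rz [ 0.019  0.004 -1.   ]
```

Emit:
play_rows(steps=[[1, [0.003, 0.004, 0.02], 0], [1, [0.0, 0.0, 0.012], 0], [1, [0, 0, 0.003], 0], [1, [0, 0, 0], 0]])

```text
time: 6.55
tool_pos: [552.1, -218.8, 12.7]
ee_rot: [[-0.965, -0.259, 0.026], [-0.259, 0.966, 0.003], [-0.026, -0.004, -1.0]]
wrist_force: [-0.8, -0.4, -0.9]
width: 85.1
```

```bash
python3 - <<'E'
from h import *
p=read_camera("wrist");save(p,"wrist3.png")
go(549,-218,6)
E
```

```text
t 6.6 pos [ 552.2 -218.8   12.9] yawy 105.02 w 85.5 tool d [3.1 1.7 6.8] j [-0.09  0.45  0.48  1.86 -0.28  0.87  2.37] F [ 0.   0.1 -1.6] Rz [ 0.026  0.003 -1.   ]
```

View pics/wrist3.png

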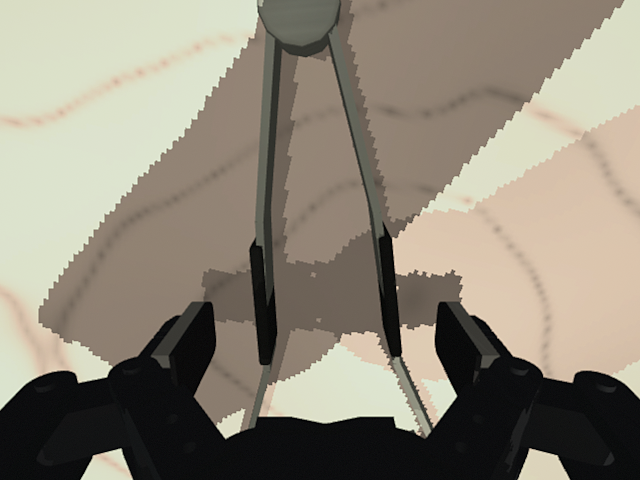

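Emit:
play_rows(steps=[[1, [0.003, 0.001, 0.006], 0], [1, [0, 0, 0], 0], [0.55, [0, 0, 0], 0], [0.55, [0, 0, 0], 0], [0.55, [0, 0, 0], 0], [0.55, [0, 0, 0], 0]], squeeze=30)

```text
time: 7.35
tool_pos: [551.0, -219.4, 9.0]
ee_rot: [[-0.965, -0.259, 0.03], [-0.259, 0.966, 0.002], [-0.03, -0.006, -1.0]]
wrist_force: [-0.6, -0.5, -0.3]
width: 47.1
```

```bash
python3 - <<'E'
from h import *
p=read_camera("wrist");save(p,"wrist4.png")
go(549,-218,200)
E
```

```text
t 7.4 pos [ 551.  -219.4    8.9] yawy 105.01 w 47.5 tool d [  -4.1    0.8 -191.1] j [-0.08  0.45  0.48  1.87 -0.29  0.86  2.37] F [0.2 0.  0.1] Rz [ 0.03   0.002 -1.   ]
```

View pics/wrist4.png

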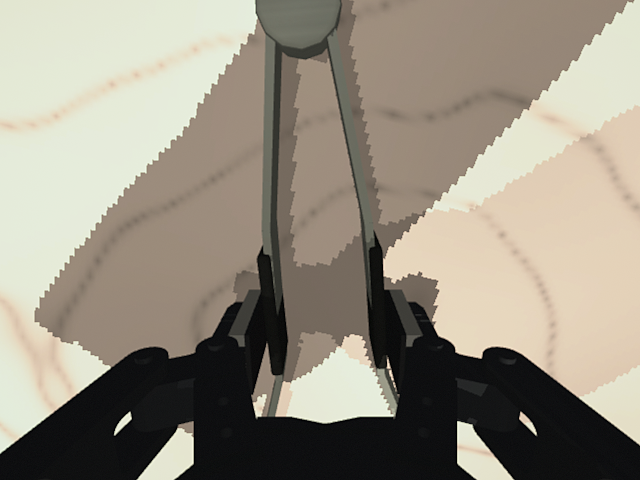

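Emit:
play_rows(steps=[[0.55, [0, 0, -0.01], 0], [0.55, [0, 0, -0.02], 0], [0.55, [0, 0, -0.03], 0], [0.55, [0, 0, -0.03], 0], [0.55, [0, 0, -0.03], 0], [0.55, [0, 0, -0.02], 0], [0.55, [0, 0, -0.01], 0], [0.55, [0, 0, 0], 0]])

```text
time: 8.4
tool_pos: [545.7, -220.8, 170.9]
ee_rot: [[-0.966, -0.257, 0.033], [-0.257, 0.966, 0.001], [-0.033, -0.008, -0.999]]
wrist_force: [0.1, -0.6, -1.8]
width: 47.3
```

```bash
python3 - <<'E'
from h import *
np.set_printoptions(precision=1,suppress=True)
go(550,-218,150)
for c in ["side","scene"]:
    p=read_camera(c)
    for l in ["tongs_grips","tongs_bite"]:
        for r in place_of(l,p)[:1]:
            v,u=np.array(r["point"])*[480,640]; print(c,l,round(r["score"],2),world(p,u,v),u,v)
    if c=="side": cv2.imwrite("pics/side2.png",cv2.resize(p["image"][60:260,230:470,::-1],(720,600),interpolation=2))
E
```

```text
t 8.4 pos [ 545.7 -220.8  170.9] yawy 104.91 w 47.3 tool d [-4.1  1.7 21. ] j [-0.1  0.2  0.6  1.8 -0.1  1.2  2.3] F [ 0.1 -0.6 -1.8] Rz [ 0.  0. -1.]
side tongs_grips 0.91 [ 546.8 -189.5  190.3] 367.168 111.98400000000001
side tongs_bite 0.66 [ 642.9 -149.7  184.6] 318.91200000000003 120.09599999999999
scene tongs_grips 0.65 [ 403.4 -366.6   -1.8] 241.92000000000002 113.08800000000001
scene tongs_bite 0.86 [ 525.  -328.2    0.1] 221.37599999999998 146.208
```

View pics/side2.png

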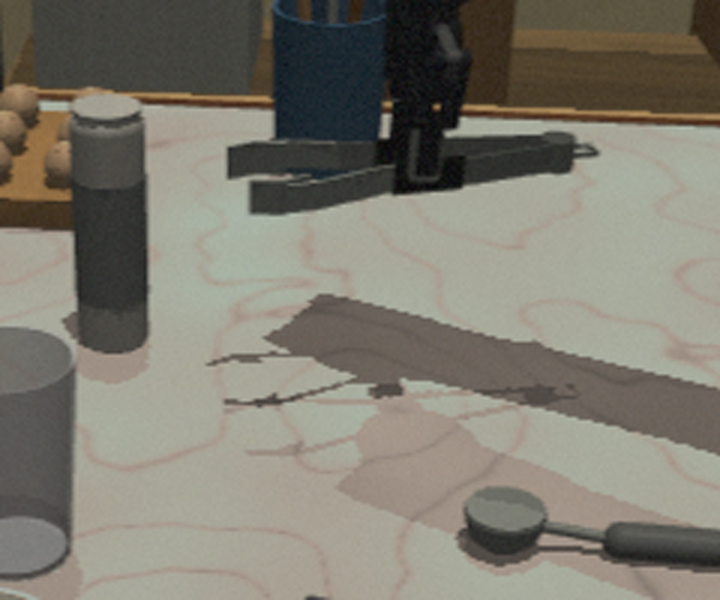

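Emit:
play_rows(steps=[[0.55, [0, 0.01, 0], 5], [0.55, [0, 0.02, 0], 7], [0.55, [0, 0.03, 0], 7], [0.55, [0, 0.04, 0], 6], [0.55, [0, 0.04, 0], 3.5], [0.55, [0, 0.04, 0], 0], [0.55, [0, 0.04, 0], 0]])

```text
time: 9.57
tool_pos: [566.8, -2.6, 165.8]
ee_rot: [[-0.966, 0.259, 0.024], [0.259, 0.966, -0.001], [-0.023, 0.005, -1.0]]
wrist_force: [1.0, 0.6, -0.9]
width: 46.9
```

```bash
python3 - <<'E'
from h import *
go(495,308,165)
E
```

```text
t 9.57 pos [566.8  -2.6 165.8] yawy 74.99 w 46.9 tool d [149.8 281.4  -1.2] j [-0.5   0.2   0.48  1.8  -0.1   1.14  1.32] F [ 1.   0.6 -0.9] Rz [ 0.024 -0.001 -1.   ]
```

Emit:
play_rows(steps=[[0.55, [0.016, 0.03, 0], 0], [0.55, [0.017, 0.032, 0], 0], [0.55, [0.017, 0.032, 0], 0], [0.55, [0.017, 0.032, 0], 0], [0.55, [0.017, 0.032, 0], 0], [0.55, [0.017, 0.03, 0], 0], [0.55, [0.016, 0.025, 0], 0], [0.55, [0.008, 0.015, 0], 0], [0.55, [0, 0, 0], 0], [0.55, [0, 0, 0], 0]])

```text
time: 10.82
tool_pos: [501.2, 259.0, 158.3]
ee_rot: [[-0.967, 0.256, 0.017], [0.256, 0.967, -0.006], [-0.018, -0.001, -1.0]]
wrist_force: [-0.1, 0.2, -1.4]
width: 47.3
```

```bash
cat >> h.py <<'E'
def tri(label,near=None):
    A=[];b=[];px=[]
    for c in ["side","scene"]:
        p=read_camera(c); rr=place_of(label,p)
        if near is not None:
            q=pix(p,near)[0]; rr=[r for r in rr if np.hypot(*(np.array(r["point"])[::-1]*[640,480]-q))<40]
        if not rr: print(c,label,"none"); return
        v,u=np.array(rr[0]["point"])*[480,640]; px.append((round(u),round(v),round(rr[0]["score"],2)))
        R=cv2.Rodrigues(np.array(p["rvec"],float))[0];o=-R.T@np.array(p["tvec"],float).ravel()
        w=R.T@np.array([(u-p["cx"])/p["fx"],(v-p["cy"])/p["fy"],1]);w/=np.linalg.norm(w);M=np.eye(3)-np.outer(w,w)
        A.append(M);b.append(M@o)
    X,res,*_=np.linalg.lstsq(np.vstack(A),np.hstack(b),rcond=None); print(label,px,np.round(X,1),"res",np.round(np.sqrt(res),1)); return X
E
python3 - <<'E'
from h import *
go(495,308,165)
o=get_obs();t=o["tool_pos"];x=-np.array(o["ee_rot"])[:,0]
tri("tongs_grips",t); tri("tongs_bite",t+108*x); tri("muffin_crown",[600,281,40])
p=read_camera("side"); cv2.imwrite("pics/side3.png",cv2.resize(p["image"][160:400,230:530,::-1],(750,600),interpolation=2))
E
```

```text
t 10.82 pos [501.2 259.  158.3] yawy 75.18 w 47.3 tool d [18.4 45.7 -7.1] j [-0.83  0.2   0.3   1.8  -0.05  1.14  0.8 ] F [-0.1  0.2 -1.4] Rz [ 0.017 -0.006 -1.   ]
scene tongs_grips none
tongs_bite [(322, 236, 0.72), (417, 236, 0.63)] [607.5 245.4 169.7] res [5.4]
muffin_crown [(328, 317, 0.8), (426, 281, 0.63)] [595.2 277.7  40.1] res [1.1]
```

View pics/side3.png

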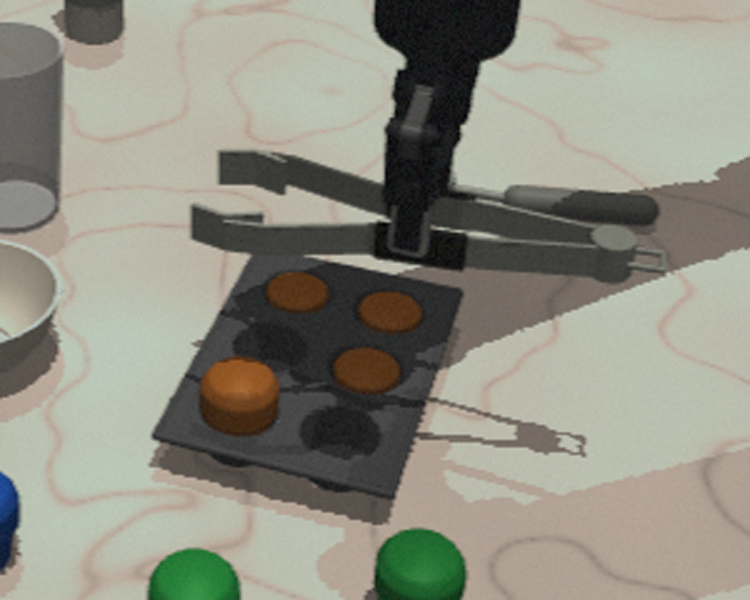

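```bash
cat >> h.py <<'E'
def jaws(lo=80,hi=140):
    for c in ["side","scene"]:
        o=get_obs();t=np.array(o["tool_pos"]);R=np.array(o["ee_rot"])
        p=read_camera(c);P=cloud(p)[p["depth"]>0]-t
        L=np.stack([-P@R[:,0],P@R[:,1],P[:,2]],1)  # ahead, tool y, world z rel TCP
        L=L[(L[:,0]>lo)&(L[:,0]<hi)&(abs(L[:,1])<50)&(abs(L[:,2])<30)]
        for s in (-1,1):
            Q=L[L[:,1]*s>4]
            if len(Q): print(c,s,len(Q),"ahead",np.percentile(Q[:,0],[2,98]).round(1),"y",np.percentile(Q[:,1],[2,25,50,75,98]).round(1),"z",np.percentile(Q[:,2],[2,98]).round(1))
E
python3 - <<'E'
from h import *
jaws()
jaws(20,80)
E
```

```text
side -1 454 ahead [ 81.3 126.2] y [-31.7 -25.8 -23.3 -21.3 -18.5] z [-10.1  13.5]
side 1 437 ahead [ 80.5 122.4] y [37.2 42.6 44.7 46.7 49.3] z [-10.4  13.5]
scene -1 187 ahead [ 81.6 128.4] y [-31.7 -25.9 -23.3 -21.1 -18.8] z [-9.9 15.3]
scene 1 180 ahead [ 82.4 124.7] y [37.4 41.9 44.  46.4 49. ] z [-10.   15.3]
side -1 443 ahead [22.6 78.6] y [-29.5 -25.5 -22.4 -19.2 -15.7] z [-8.1 12.7]
side 1 573 ahead [21.2 78.9] y [23.5 28.9 34.1 39.8 45.7] z [-8.1 12.4]
scene -1 202 ahead [21.5 77.6] y [-28.7 -25.1 -21.9 -18.6 -15.9] z [-7.  14.1]
scene 1 96 ahead [21.  78.1] y [23.1 27.2 33.2 39.7 45. ] z [-7.3 15.7]
```

Emit:
play_rows(steps=[[0.46, [0, 0, 0], 0], [0.46, [0, 0, 0], 0], [0.46, [0, 0, 0], 0]], squeeze=40)

```text
time: 12.05
tool_pos: [500.6, 260.5, 158.5]
ee_rot: [[-0.967, 0.254, 0.017], [0.254, 0.967, -0.005], [-0.018, -0.001, -1.0]]
wrist_force: [-0.4, -0.2, -0.7]
width: 39.4
```

```bash
python3 - <<'E'
from h import *
go(495,308,165)
jaws();jaws(-130,-85)
E
```

```text
t 12.05 pos [500.6 260.5 158.5] yawy 75.27 w 39.4 tool d [17.4 44.5 -6.9] j [-0.83  0.2   0.3   1.8  -0.05  1.14  0.8 ] F [-0.4 -0.2 -0.7] Rz [ 0.017 -0.005 -1.   ]
side -1 477 ahead [ 81.2 125.9] y [-23.1 -16.5 -14.3 -12.3  -8.6] z [-11.   13.1]
side 1 443 ahead [ 81.4 123.1] y [31.3 36.  38.7 40.7 43.2] z [-11.1  12.9]
scene -1 174 ahead [ 81.9 128.5] y [-23.  -17.1 -14.4 -12.7  -8.6] z [-9.4 14.4]
scene 1 189 ahead [ 80.9 124.9] y [31.3 35.8 37.9 40.3 42.8] z [-10.8  14.7]
side -1 188 ahead [-127.4  -85.6] y [-19.2 -16.  -14.1  -9.2  -4.2] z [-0.6 15.3]
side 1 140 ahead [-114.2  -85.2] y [4.  4.4 4.9 5.6 7.6] z [-8.  13.6]
scene -1 44 ahead [-121.9  -98.1] y [-16.  -11.1  -9.   -6.8  -4.2] z [10.1 17.1]
scene 1 23 ahead [-112.5  -86.9] y [4.  4.1 4.4 4.8 5.8] z [-7.1 15.5]
```

Emit:
play_rows(steps=[[0.55, [0.004, 0.01, 0], 0], [0.55, [0.005, 0.012, 0.01], 0], [0.55, [0.004, 0.01, 0.015], 0], [0.55, [0.001, 0.002, 0.015], 0], [0.55, [0, 0, 0], 0], [0.55, [0, 0, 0], 0]])

```text
time: 13.0
tool_pos: [495.1, 299.8, 113.8]
ee_rot: [[-0.967, 0.253, 0.015], [0.253, 0.967, -0.007], [-0.017, -0.002, -1.0]]
wrist_force: [-0.1, -0.6, -0.9]
width: 47.1
```

```bash
cat >> h.py <<'E'
def muf():
    for c in ["side","scene"]:
        o=get_obs();t=np.array(o["tool_pos"]);R=np.array(o["ee_rot"])
        p=read_camera(c);P=cloud(p);im=p["image"].astype(int)
        m=(im[...,0]>im[...,2]*2)&(np.hypot(P[...,0]-600,P[...,1]-280)<45)&(p["depth"]>0)&(im[...,0]>50)
        Q=P[m];
        if len(Q)<10: print(c,"few");continue
        s=Q[(Q[:,2]>34)]
        # circle fit of radius 24.5 to outer side points z 36..47
        s=Q[(Q[:,2]>35)&(Q[:,2]<48)]
        from scipy.optimize import least_squares
        f=least_squares(lambda q:np.hypot(s[:,0]-q[0],s[:,1]-q[1])-24.5,[600,280],loss="soft_l1").x if len(s)>15 else np.zeros(2)
        top=Q[Q[:,2]>np.percentile(Q[:,2],98)-2.5]
        print(c,len(Q),"fit",f.round(1),len(s),"top",top.mean(0).round(1),"zmax",Q[:,2].max().round(1))
E
python3 - <<'E'
from h import *
go(494.7,296.2,45)
jaws();muf()
E
```

```text
t 13.0 pos [495.1 299.8 113.8] yawy 75.35 w 47.1 tool d [ 0.6 -3.4 68.8] j [-0.86  0.28  0.27  1.8  -0.07  1.06  0.75] F [-0.1 -0.6 -0.9] Rz [ 0.015 -0.007 -1.   ]
side -1 463 ahead [ 81.  126.5] y [-31.3 -25.3 -23.2 -21.3 -17.7] z [-10.4  14.1]
side 1 448 ahead [ 81.  122.8] y [36.8 42.2 44.3 46.5 49.2] z [-10.5  13.7]
scene -1 165 ahead [ 81.  129.2] y [-31.7 -26.  -23.3 -21.3 -18.2] z [-9.5 15.8]
scene 1 160 ahead [ 81.8 124.3] y [36.7 41.7 43.7 46.  48.4] z [-11.8  14.9]
side 807 fit [598.7 279.4] 212 top [597.9 280.7  60.9] zmax 110.9
scene 415 fit [598.  280.6] 20 top [601.5 281.   61.8] zmax 110.5
```

Emit:
play_rows(steps=[[0.55, [0.001, -0.003, 0.015], 0], [0.55, [0, 0, 0.015], 0], [0.55, [0, 0, 0.0], 0], [0.55, [0, 0, 0], 0]])

```text
time: 13.7
tool_pos: [494.0, 296.4, 82.2]
ee_rot: [[-0.967, 0.254, 0.016], [0.254, 0.967, -0.006], [-0.017, -0.001, -1.0]]
wrist_force: [0.2, 0.6, -1.2]
width: 46.9
```

```bash
python3 - <<'E'
from h import *
go(494.3,296.5,45)
jaws();muf()
E
```

```text
t 13.7 pos [494.  296.4  82.2] yawy 75.3 w 46.9 tool d [ 0.3  0.2 37.2] j [-0.85  0.31  0.27  1.84 -0.08  1.    0.76] F [ 0.2  0.6 -1.2] Rz [ 0.016 -0.006 -1.   ]
side -1 431 ahead [ 81.3 126. ] y [-31.2 -25.5 -23.2 -21.3 -18.3] z [-10.5  14. ]
side 1 473 ahead [ 81.4 122.6] y [27.  40.9 43.9 46.2 49. ] z [-29.4  13.1]
scene -1 188 ahead [ 81.2 129.1] y [-31.3 -25.7 -23.  -19.8  -4.7] z [-28.4  15.9]
scene 1 384 ahead [ 83.8 126.7] y [ 5.  14.5 24.1 42.7 48.1] z [-29.3  15.2]
side 417 fit [598.8 279.4] 193 top [601.9 296.9  55.7] zmax 94.5
scene 387 fit [597.6 280.1] 19 top [601.8 280.7  62.1] zmax 95.7
```

Emit:
play_rows(steps=[[0.55, [0, 0, 0.012], 0], [0.55, [0, 0, 0.012], 0], [0.55, [0, 0, 0.008], 0], [0.55, [0, 0, 0], 0], [0.55, [0, 0, 0], 0]])

```text
time: 14.52
tool_pos: [494.6, 296.5, 48.1]
ee_rot: [[-0.967, 0.253, 0.016], [0.253, 0.967, -0.005], [-0.017, -0.001, -1.0]]
wrist_force: [0.3, -0.2, -0.3]
width: 47.1
```

```bash
python3 - <<'E'
from h import *
go(494.3,296.5,45)
jaws();muf()
p=read_camera("scene"); cv2.imwrite("pics/sc5.png",cv2.resize(p["image"][200:320,350:500,::-1],(750,600),interpolation=2))
E
```

```text
t 14.53 pos [494.6 296.5  48.1] yawy 75.32 w 47.1 tool d [ 0.3 -0.   3.1] j [-0.85  0.35  0.26  1.86 -0.09  0.93  0.77] F [ 0.3 -0.2 -0.3] Rz [ 0.016 -0.005 -1.   ]
side -1 529 ahead [ 80.8 138.9] y [-40.6 -27.6 -23.5 -20.7  -6.1] z [-20.8  13.8]
side 1 1171 ahead [ 80.9 138.3] y [ 6.5 21.  38.6 44.6 49.4] z [-21.   12.9]
scene -1 443 ahead [ 81.1 138.7] y [-48.4 -28.6 -22.5 -17.8  -4.9] z [-22.4  15.6]
scene 1 793 ahead [ 82.8 138.3] y [ 5.4 16.9 28.6 42.2 49.2] z [-22.2  14.5]
side 473 fit [598.5 278. ] 20 top [598.8 282.7  59.3] zmax 62.3
scene 421 fit [598.4 280.2] 21 top [602.5 281.2  61.1] zmax 64.8
```

View pics/sc5.png

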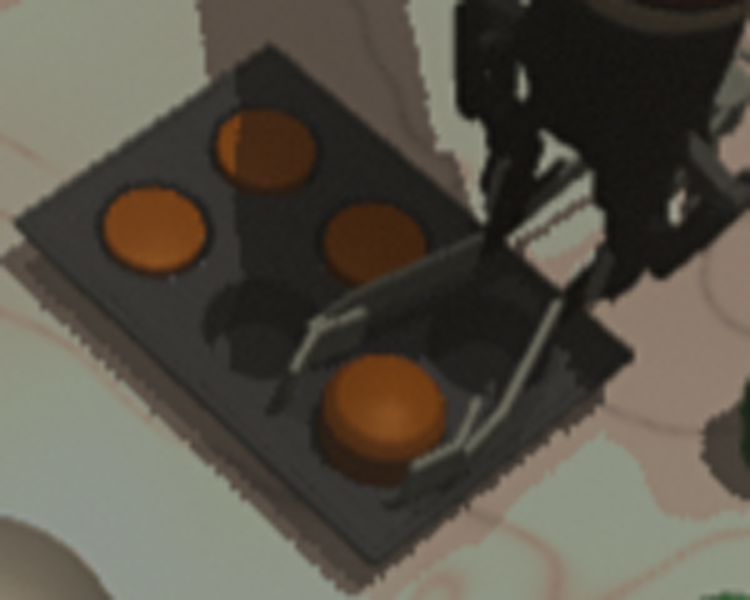

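Emit:
play_rows(steps=[[0.55, [0, 0, 0.0025], 0], [0.5, [0, 0, 0], 0], [0.46, [0, 0, 0], 0], [0.42, [0, 0, 0], 0], [0.35, [0, 0, 0], 0], [0.3, [0, 0, 0], 0], [0.3, [0, 0, 0], 0], [0.3, [0, 0, 0], 0]], squeeze=35)

```text
time: 15.78
tool_pos: [494.9, 296.7, 46.2]
ee_rot: [[-0.967, 0.253, 0.017], [0.253, 0.967, -0.005], [-0.018, -0.0, -1.0]]
wrist_force: [0.1, 0.6, -1.0]
width: 36.7
```

```bash
python3 - <<'E'
from h import *
go(494.3,296.5,200)
muf()
E
```

```text
t 15.78 pos [494.9 296.7  46.2] yawy 75.32 w 36.7 tool d [  -2.2   -0.4 -153.8] j [-0.85  0.35  0.26  1.87 -0.09  0.93  0.77] F [ 0.1  0.6 -1. ] Rz [ 0.017 -0.005 -1.   ]
side 435 fit [0. 0.] 14 top [598.6 281.2  59.4] zmax 62.1
scene 397 fit [0. 0.] 8 top [601.5 279.9  61.9] zmax 63.9
```

Emit:
play_rows(steps=[[0.3, [0, 0, -0.004], 0], [0.3, [0, 0, -0.008], 0], [0.3, [0, 0, -0.012], 0], [0.3, [0, 0, -0.012], 0], [0.3, [0, 0, -0.008], 0], [0.3, [0, 0, -0.002], 0], [0.3, [0, 0, 0], 0]])

```text
time: 16.75
tool_pos: [494.4, 297.3, 96.5]
ee_rot: [[-0.967, 0.253, 0.018], [0.253, 0.967, -0.003], [-0.019, 0.001, -1.0]]
wrist_force: [-0.2, 0.4, -1.1]
width: 36.8
```

```bash
python3 - <<'E'
from h import *
go(494.3,296.5,190)
muf()
E
```

```text
t 16.75 pos [494.4 297.3  96.5] yawy 75.32 w 36.8 tool d [ -1.8  -0.6 -93.5] j [-0.86  0.29  0.27  1.83 -0.07  1.02  0.75] F [-0.2  0.4 -1.1] Rz [ 0.018 -0.003 -1.   ]
side 611 fit [0. 0.] 0 top [598.  281.6 108. ] zmax 110.1
scene 418 fit [0. 0.] 0 top [599.9 280.1 109.5] zmax 112.3
```

Emit:
play_rows(steps=[[0.3, [0, 0, -0.006], 0], [0.3, [0, 0, -0.012], 0], [0.3, [0, 0, -0.014], 0], [0.3, [0, 0, -0.014], 0], [0.3, [0, 0, -0.014], 0], [0.3, [0, 0, -0.012], 0], [0.3, [0, 0, -0.006], 0], [0.3, [0, 0, 0], 0], [0.3, [0, 0, 0], 0], [0.3, [0, 0, 0], 0]])

```text
time: 18.1
tool_pos: [492.6, 297.2, 179.4]
ee_rot: [[-0.967, 0.254, 0.018], [0.254, 0.967, -0.004], [-0.018, 0.0, -1.0]]
wrist_force: [-0.6, 0.3, -0.9]
width: 37.0
```

```bash
python3 - <<'E'
from h import *
go(494.3,296.5,190)
muf()
p=read_camera("side")
cv2.imwrite("pics/side6.png",cv2.resize(p["image"][160:400,230:530,::-1],(750,600),interpolation=2))
P=cloud(p);im=p["image"].astype(int)
m=(im[...,0]>im[...,2]*1.8)&(np.hypot(P[...,0]-600,P[...,1]-280)<50)&(P[...,2]>60)
print("z low/high",np.percentile(P[m][:,2],[1,5,99]))
E
```

```text
t 18.1 pos [492.6 297.2 179.4] yawy 75.31 w 37.0 tool d [ -2.   -0.3 -10.6] j [-0.87  0.21  0.28  1.74 -0.05  1.19  0.73] F [-0.6  0.3 -0.9] Rz [ 0.018 -0.004 -1.   ]
side 644 fit [0. 0.] 0 top [596.8 282.6 190.9] zmax 193.0
scene 445 fit [0. 0.] 0 top [598.4 280.8 192.2] zmax 195.1
z low/high [136.40450571 138.83208596 192.01048514]
```

View pics/side6.png

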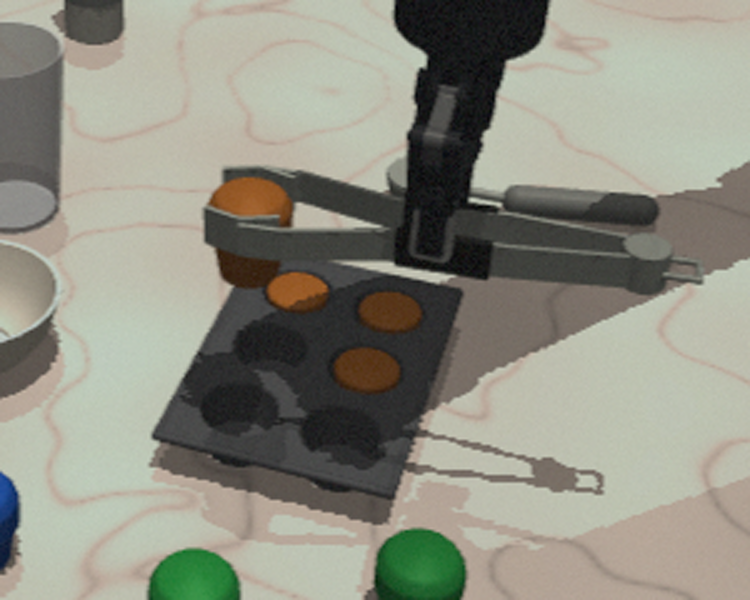

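The muffin hangs in the jaws at crop pixel (250,230). Its underside is about 135 mm up, its cup is empty and everything else is in place. I'll let it hold briefly, then hand in.

Emit:
play_rows(steps=[[0.3, [0, 0, 0], 0], [0.3, [0, 0, 0], 0], [0.3, [0, 0, 0], 0], [0.3, [0, 0, 0], 0]])

```text
time: 18.75
tool_pos: [492.6, 297.2, 179.2]
ee_rot: [[-0.967, 0.254, 0.017], [0.254, 0.967, -0.004], [-0.018, 0.0, -1.0]]
wrist_force: [-1.2, -1.4, -1.5]
width: 36.9
```

```bash
python3 - <<'E'
from h import *
go(494.3,296.5,190); muf(); print(np.abs(get_obs()["qvel"]).max()); print(sign_off())
E
```

```text
t 18.75 pos [492.6 297.2 179.2] yawy 75.31 w 36.9 tool d [ -2.1  -0.3 -10.7] j [-0.87  0.21  0.28  1.74 -0.05  1.19  0.73] F [-1.2 -1.4 -1.5] Rz [ 0.017 -0.004 -1.   ]
side 646 fit [0. 0.] 0 top [596.2 282.1 190.7] zmax 193.0
scene 449 fit [0. 0.] 0 top [598.5 280.9 191.7] zmax 194.9
0.0017212962375514394
the job is handed in; nothing more can be done
None
```

The tongs are gripped and hold the tall orange muffin still in their jaws, with its underside about 13 cm above the counter. I handed the job in at about 19 s of the 50 s allowed.

- **Last checks:** The side and scene cameras both put the muffin's top at about 191–192 mm, the same before and after a short hold. Its lowest visible point was about 136 mm up. The grip read 36.9 mm, close to the 38 mm given for the tall muffin. The arm was at rest and the wrist force was under 3 N.
- **Other things:** In the last side picture its cup was empty. The flat muffins and the other things in view had not moved; the spray can was outside that crop.
- **What disagreed:** The tongs sat turned about 5° in the gripper, which put the jaws about 10 mm to one side. A trial squeeze in the air did not straighten them. I measured the offset from depth and allowed for it before lowering the jaws over the muffin.
- **What failed:** The trained networks found no tongs points in the wrist view and gave a rough jaw position in the air, so I used depth readings instead. The side-circle fit on the muffin had too few visible points once the jaws covered it, so the final height rests on its top and its lowest visible edge.

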